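Load the washing-up caddy

TASK

Put the washing-up things away in the white caddy: stand both bottles upright on the floor of its larger bay, and set the scrubbing brush down in its smaller bay, bristles down and flat on the floor. Let go of everything and leave the spice jar and the onion beside the caddy where they are.

Things in the scene. Friction and masses are not known exactly. Their poses are not given: they have to be found in the camera images.
- caddy: White plastic open tray with a grey rim, fixed to the counter: 132 (x) x 318 (y) x 66 mm high, walls 5 mm (rim bead 8 mm), floor 6 mm thick. A low wall across it, 50 mm high and 4 mm thick, at y = +36 mm divides it into a small bay (on the +y side, 122 x 116 mm inside) and a large bay (on the -y side, 122 x 188 mm inside). Origin: centre of the underside; z up, y along the length.
- brush_bay (a point): Centre of the floor of the caddy's small bay, on the floor's upper face; axes as the caddy's (x across, 122 mm inside; y along, 116 mm inside).
- bottle_bay (a point): Centre of the floor of the caddy's large bay, on the floor's upper face; axes as the caddy's (x across, 122 mm inside; y along, 188 mm inside).
- small_bottle: Slim pale squeeze bottle with orange collar and pale blue nozzle, standing: 36 (x) x 48 (y) x 161 mm high, 0.06 to 0.15 kg, rigid (20 N of grip is fine, for example at 118 mm height); full width up to about 100 mm, then narrowing to a 34 mm round collar at 130 to 144 mm and a 19 mm nozzle above. Origin: centre of the underside; z up, x across its narrow width.
- large_bottle: Flat pale bottle with a round orange screw cap, standing: 42 (x) x 75 (y) mm, 184 mm high with the cap, 0.18 to 0.4 kg, rigid (20 N of grip is fine, for example on the shoulders at 143 mm height); the cap is 40 mm across, from 159 mm height to the top. Origin: centre of the underside; z up, x across its narrow width.
- brush: Blue-green scrubbing brush with an arched handle on top, standing on its bristles: 30 (x) x 85 (y) x 55 mm high, 0.07 kg. Origin: centre of the underside (bristle tips); z up, y along its length. It can be gripped anywhere across its 30 mm width, as if it were solid.
- spice_jar: Bystander: glass spice jar with a green lid, 46 mm across, 106 mm high, near the left end of the caddy. Origin: centre of the underside.
- onion: Bystander: brown onion, 82 mm across, 94 mm high, near the right end of the caddy. Origin: centre of the underside.

How it is judged:
By the outcome, as a careful person would: the job done as asked, in the order asked, and still so for the second after the job is handed in, with the robot touching nothing.
It also fails if it takes over 72 s, if anything falls off the work surface, if the arm or the gripper's body presses on something with over 40 N, if the wrist force passes 120 N, or if a joint passes its speed limit or range.

ROBOT

A 6-joint arm with a two-finger parallel gripper is mounted at the origin on a cart in front of the work surface, level with it; the furniture and walls round the work are solid. World frame = base frame: x ahead of the robot, y to its left, z up, the work surface at z = 0. Lengths are in mm, angles in rad, forces in N, time in s.
With the tool pointing down it reaches from about 275 to 850 mm from the base axis. Payload 19 kg.
Tool frame: the origin (TCP) lies on the mounting face of the last link; the fingertips stand 173 mm ahead of it and the grasp point (between the pads) lies 155 mm ahead of it; z points along the fingers, y is the line along which they close (so a half turn about z gives the same grasp; the last joint's range is limited). The gripper opens to 85 mm and grips with 20 to 120 N. Pads are 22 mm wide; open, the fingers measure 114 mm over their backs; the gripper's body (76 mm by 85 mm) begins 54 mm behind the grasp point. The pads swing forward as they close: fully open they stand 13 mm farther back than shut.
Start: joints at [1.129, 0.15, 1.437, -0, 1.554, -0.134], TCP at [174.215, 547.96, 404.667] pointing down, gripper open.
Joint ranges: [-2.8, 2.8], [-0.68, 2.1], [0.12, 2.68], [-1.39, 4.53], [0.16, 2.79], [-2.81, 2.81]. Speed limits (rad/s): [1.89, 1.89, 2.22, 3.01, 3.01, 3.01].

INTERFACE

Orientations are given as [roll, pitch, yaw] about the fixed x, y, z axes, in that order (R = Rz(yaw) Ry(pitch) Rx(roll)).
In Python, from rig import manip, ticket, get_image, calibration, get_state gives the robot as it stands (manip), with the cameras as plain functions, the job (ticket) and the readings as plain functions.
- The arm moves only by the tool jog_arm, called after "Request:" by a JSON object that holds its "method" and its "body", one argument or row to a line. Schema: {"type":"object","properties":{"ticks":{"type":"array","items":{"type":"array","items":{"type":"array","items":{"type":"number"},"minItems":7,"maxItems":7},"minItems":1,"maxItems":20},"minItems":1,"maxItems":1},"squeeze":{"type":"number"},"only":{"type":"string"},"quiet":{"type":"boolean"},"lines":{"type":"string"}},"required":["ticks"],"additionalProperties":false}. ticks is a list that holds a single list of rows (three levels of brackets), with 1 to 20 rows, each of 7 numbers: a rotation vector rx, ry, rz in a scale on which 1.0 is pi rad, then dx, dy, dz in shares of the most that a row can go, 1 being 50 mm, then the finger opening in mm; each row shifts and turns the commanded pose from where the row before left it, along the tool's axes as they then stand; what a row does not reach is not made up. A row lasts 1/10 s, in which the tool goes at most 50 mm and 0.15 rad, less where a joint would pass 70% of its speed; a pose out of reach is approached as far as the arm can. The fingers move at their own pace and stop on an object; squeeze is the grip in N (left out, the last holds). Time passes only in rows, so rows that do not move let the fingers close. The tool returns the time, the measured TCP pose, the force, the opening and the grip force at its end. only (a regular expression) keeps the lines of the reply that match it, lines (a string "A,B") keeps lines A to B, and quiet returns only ok. No shift or turn number may pass 1 either way. Input that does not fit is refused with a message, and nothing moves.
- get_state(): the state, without advancing time (a new reading comes with each control period).
- get_image(name): name is "scene" or "top"; returns the picture (384x512x3 uint8, red, green, blue); there is no depth.
- calibration(name): a dict with "fx", "fy", "cx", "cy" (pixels), "world_from_camera" (4x4, takes a point from camera to world coordinates). Camera axes: x right, y up, looking along -z (the intrinsics and any distortion apply to the point x, -y, -z); pixel columns grow to the right and rows downward; lengths in mm; the calibration is good to about 2 mm. A picture is of the moment at which its call begins. calibration takes no time and is no camera call.
- ticket.sign_off(): hands the job in; it is judged then, once.
The state is a dict: "time_s": time; "q": joint angles; "joint_vel": joint speeds; "tau": joint torques, N m; "tcp_pos": TCP position; "tool_rot": TCP orientation; "ft_force": force on the tool from outside, world axes, zero at the start; "torque": the same for the moment, N m; "gripper_width": finger opening in mm; "gripper_force": force on a finger pad.
Only numpy, scipy, OpenCV 4.12 (cv2) and the standard library are available. Lean on these libraries where they do the work, as an engineer would, in place of code of your own. Each camera call takes 0.05 s, during which the arm holds its last target. There are 200 camera calls.

## Working session

There is one attempt and no reset: what is moved stays moved. The work goes in short steps, Python scripts to look and compute and a tool call to move; the robot and the scene stay as the last step left them, time stands still between calls to the robot, and variables do not carry over. Pictures are saved under pics/ and viewed, at most 10 in all, crops included, and the job is handed in when it is done.

```bash
mkdir -p pics; ls; python3 - <<'E'
from rig import manip, ticket, get_image, calibration, get_state
import cv2
for n in("scene","top"):
    cv2.imwrite(f"pics/{n}0.png",get_image(n)[:,:,::-1]); c=calibration(n); print(c)
s=get_state();print(s)
E
```

```text
pics
rig.py
{'fx': 469.63150698014016, 'fy': 469.63150698014016, 'cx': 255.10102855861885, 'cy': 190.3470346292304, 'world_from_camera': array([[-9.98488513e-01, -1.34906242e-02,  5.32793873e-02,
         5.74424679e+02],
       [ 5.14668810e-02, -5.69631299e-01,  8.20287354e-01,
         9.28625318e+02],
       [ 1.92834181e-02,  8.21789624e-01,  5.69464629e-01,
         6.92896284e+02],
       [ 0.00000000e+00,  0.00000000e+00,  0.00000000e+00,
         1.00000000e+00]])}
{'fx': 406.5957829214554, 'fy': 406.5957829214554, 'cx': 259.3949541676252, 'cy': 196.92958810267743, 'world_from_camera': array([[-2.00957658e-02,  9.98552194e-01, -4.98966618e-02,
         4.63877680e+02],
       [-9.99774698e-01, -1.97290848e-02,  7.83052998e-03,
        -4.45718041e+01],
       [ 6.83477742e-03,  5.00427804e-02,  9.98723688e-01,
         1.17454083e+03],
       [ 0.00000000e+00,  0.00000000e+00,  0.00000000e+00,
         1.00000000e+00]])}
{'time_s': 0.1, 'q': array([ 1.12895138e+00,  1.50897290e-01,  1.43793870e+00,  4.25815483e-06,
        1.55381494e+00, -1.34020338e-01]), 'joint_vel': array([-0.00097595, -0.00157069, -0.00203993, -0.00354281,  0.00040833,
        0.00257562]), 'tau': array([ 3.72729133e-03, -7.14373541e+01, -5.71801186e+01, -2.96410863e-04,
        6.77630946e-03,  1.70015255e-05]), 'tcp_pos': array([174.22915721, 547.9261183 , 404.17186114]), 'tool_rot': array([-3.14054444e+00, -1.45624998e-04,  2.83376789e+00]), 'ft_force': array([ 0.13306614, -0.78829747, -0.05779813]), 'torque': array([ 0.02266415, -0.03337225,  0.05590792]), 'gripper_force': 0.0, 'gripper_width': 85.11260281574098}
```

View pics/scene0.png

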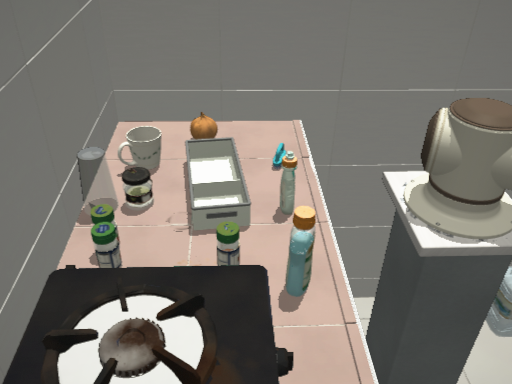

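View pics/top0.png

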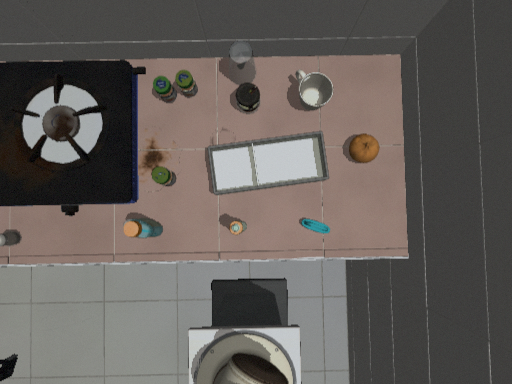

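```bash
python3 - <<'E'
import cv2
t=cv2.imread("pics/top0.png"); s=cv2.imread("pics/scene0.png")
r=lambda im,x0,y0,x1,y1,k:cv2.resize(im[y0:y1,x0:x1],None,fx=k,fy=k,interpolation=cv2.INTER_CUBIC)
import numpy as np
a=r(t,200,125,335,200,5.9); 
b=np.hstack([r(t,120,210,170,250,5.3),r(t,215,210,255,250,5.3),r(t,290,210,340,250,5.3)])
c=np.zeros((600,800,3),np.uint8)
a=cv2.resize(a,(796,442));c=np.zeros((442+212,800,3),np.uint8);c[:442,:796]=a;c[442:,:b.shape[1]]=b
cv2.imwrite("pics/z1.png",cv2.resize(c,None,fx=.91,fy=.91))
cv2.imwrite("pics/z2.png",r(s,175,125,335,305,3.3))
E
```

```text
(no output)
```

View pics/z1.png

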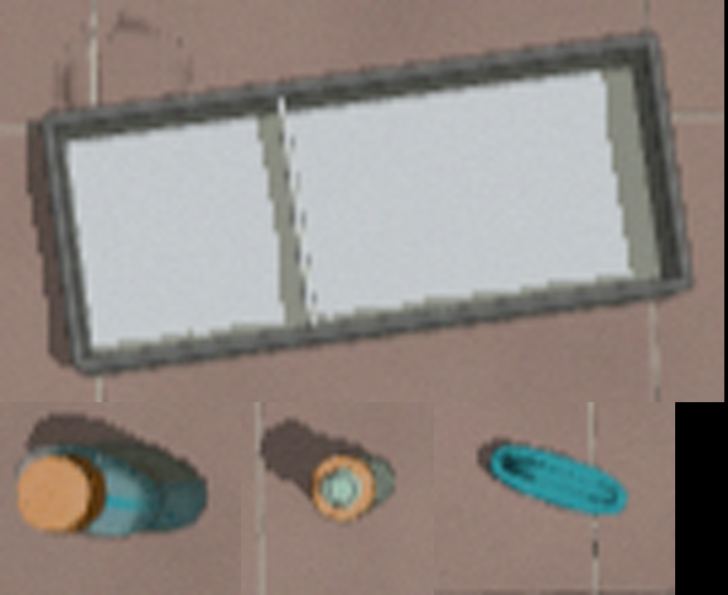

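View pics/z2.png

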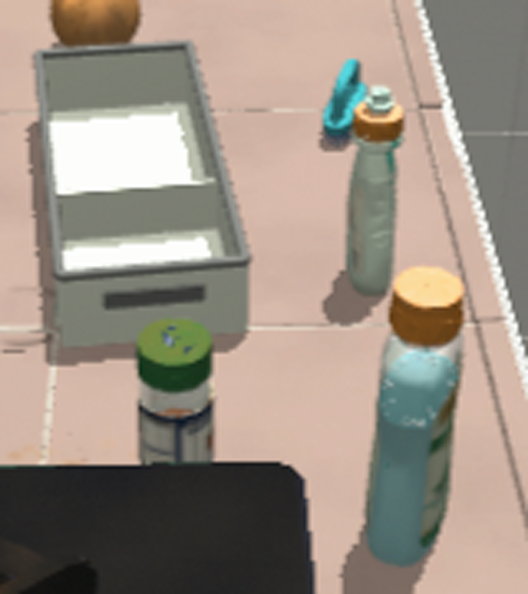

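```bash
cat > h.py <<'E'
import cv2,numpy as np
from rig import manip, ticket, get_image, calibration, get_state
from scipy.optimize import minimize
C={n:calibration(n) for n in("scene","top")}
def proj(n,P):
    c=C[n];T=np.linalg.inv(c["world_from_camera"]);p=np.atleast_2d(P)@T[:3,:3].T+T[:3,3]
    return np.c_[c["fx"]*p[:,0]/-p[:,2]+c["cx"],c["cy"]-c["fy"]*p[:,1]/-p[:,2]]
def ray(n,u,v,z):
    c=C[n];M=c["world_from_camera"];d=M[:3,:3]@[(u-c["cx"])/c["fx"],-(v-c["cy"])/c["fy"],-1];o=M[:3,3]
    return o+d*(z-o[2])/d[2]
def mask(im,box):
    x0,y0,x1,y1=box;b=im.astype(int);R,G,B=b[...,0],b[...,1],b[...,2]
    m=((G>R-2)|(R-B>70)).astype(np.uint8);k=np.zeros_like(m);k[y0:y1,x0:x1]=m[y0:y1,x0:x1]
    k=cv2.morphologyEx(k,cv2.MORPH_CLOSE,np.ones((3,3)));n,l,s,_=cv2.connectedComponentsWithStats(k)
    return (l==1+np.argmax(s[1:,4])).astype(np.uint8)
def model(n,p,prof,e=2):
    x,y,w=p;m=np.zeros((384*4,512*4),np.uint8);t=np.linspace(0,6.283,48);last=None
    for z,a,b in prof:
        f=lambda q:np.sign(q)*abs(q)**(2/e if a!=b else 1)
        X=a/2*f(np.cos(t));Y=b/2*f(np.sin(t))
        q=proj(n,np.c_[x+X*np.cos(w)-Y*np.sin(w),y+X*np.sin(w)+Y*np.cos(w),z+0*t])*4+1.5
        if last is not None: cv2.fillConvexPoly(m,cv2.convexHull(np.r_[last,q].astype(np.float32)).astype(np.int32),1)
        last=q
    return cv2.resize(m*255,(512,384),interpolation=cv2.INTER_AREA)/255
def fit(ims,boxes,prof,p0,e=3):
    M={n:mask(ims[n],boxes[n]) for n in boxes}
    f=lambda p:sum(abs(model(n,(p[0],p[1],p[2]/30),prof,e)-M[n]).sum()/M[n].sum() for n in M)
    best=min((minimize(f,[p0[0],p0[1],w*30],method="Nelder-Mead",options=dict(initial_simplex=np.array([p0[0],p0[1],w*30])+np.array([[0,0,0],[12,0,0],[0,12,0],[0,0,8]]))) for w in np.arange(-1.4,1.6,.35)),key=lambda r:r.fun)
    return best.x/[1,1,30],best.fun,{n:int(M[n].sum()) for n in M},[(round(w,2),round(f([best.x[0],best.x[1],w*30]),3)) for w in np.arange(-1.5,1.6,.3)]
LB=[(0,42,75),(125,42,75),(143,41.5,58),(159,40,40),(184,40.01,40.01)]
SB=[(0,36,48),(100,36,48),(130,34,34),(144,34,34),(144.1,19,19),(161,19,19)]
BR=[(0,30,85),(25,30,85),(45,29,70),(55,29,45)]
E
python3 - <<'E'
from h import *
np.set_printoptions(precision=3,suppress=True)
ims={n:cv2.imread(f"pics/{n}0.png")[:,:,::-1] for n in C}
print("LB",fit(ims,{"scene":(282,203,320,300),"top":(120,215,168,242)},LB,ray("top",132.4,229,184)))
print("SB",fit(ims,{"scene":(278,150,300,216),"top":(225,217,248,240)},SB,ray("top",236,228,150)))
print("BR",fit(ims,{"top":(295,212,335,240)},BR,ray("top",315,226,30)))
c=np.array([[45,115],[655,35],[690,288],[82,370]])/5.366+[200,125]-.4
w=np.array([ray("top",*q,66) for q in c])[:,:2];m=w.mean(0)
print("caddy",m,w,[np.linalg.norm(w[i]-w[i-1]) for i in range(4)]);d=(w[0]-w[1]+w[3]-w[2]);print("axis yaw",np.arctan2(-d[0],d[1]))
print("scene check corners",proj("scene",np.c_[w,[66]*4]))
for n,u,v,z in(("jar",161,175,106),("onion",364,148,47)):print(n,ray("top",u,v,z))
E
```

```text
LB (array([441.769, 260.083,  -0.264]), np.float64(0.2592933967944411), {'scene': 2054, 'top': 615}, [(np.float64(-1.5), np.float64(1.146)), (np.float64(-1.2), np.float64(1.033)), (np.float64(-0.9), np.float64(0.823)), (np.float64(-0.6), np.float64(0.518)), (np.float64(-0.3), np.float64(0.275)), (np.float64(0.0), np.float64(0.385)), (np.float64(0.3), np.float64(0.621)), (np.float64(0.6), np.float64(0.866)), (np.float64(0.9), np.float64(1.075)), (np.float64(1.2), np.float64(1.163)), (np.float64(1.5), np.float64(1.167))])
SB (array([438.547,   6.199,  -3.222]), np.float64(0.7000527716335627), {'scene': 961, 'top': 169}, [(np.float64(-1.5), np.float64(1.053)), (np.float64(-1.2), np.float64(1.045)), (np.float64(-0.9), np.float64(0.985)), (np.float64(-0.6), np.float64(0.872)), (np.float64(-0.3), np.float64(0.753)), (np.float64(0.0), np.float64(0.716)), (np.float64(0.3), np.float64(0.784)), (np.float64(0.6), np.float64(0.88)), (np.float64(0.9), np.float64(0.963)), (np.float64(1.2), np.float64(1.016)), (np.float64(1.5), np.float64(1.033))])
BR (array([ 436.347, -211.101,   -0.362]), np.floa
[... 191 characters left out ...]
54)), (np.float64(-0.3), np.float64(0.108)), (np.float64(0.0), np.float64(0.48)), (np.float64(0.3), np.float64(0.819)), (np.float64(0.6), np.float64(1.044)), (np.float64(0.9), np.float64(1.156)), (np.float64(1.2), np.float64(1.195)), (np.float64(1.5), np.float64(1.165))])
caddy [614.214 -79.534] [[ 661.897   85.004]
 [ 697.368 -228.442]
 [ 566.704 -242.706]
 [ 530.886   68.007]] [np.float64(132.10933179950365), np.float64(315.44738932237937), np.float64(131.4407592167935), np.float64(312.77023544703957)]
axis yaw 0.11372347890991774
scene check corners [[190.864 206.448]
 [184.851 138.936]
 [232.064 136.141]
 [249.41  201.084]]
jar [580.209 205.029 106.   ]
onion [ 651.499 -348.851   47.   ]
```

```bash
python3 - <<'E'
from h import *
ims={n:cv2.imread(f"pics/{n}0.png") for n in C}
def ov(n,p,prof,b,k,H):
    m=model(n,p,prof,3);x0,y0,x1,y1=b;im=cv2.resize(ims[n][y0:y1,x0:x1],None,fx=k,fy=k,interpolation=cv2.INTER_CUBIC);mm=(cv2.resize(m[y0:y1,x0:x1],None,fx=k,fy=k)>.5).astype(np.uint8)
    cv2.drawContours(im,cv2.findContours(mm,0,2)[0],-1,(0,0,255),1);o=np.zeros((H,im.shape[1],3),np.uint8);o[:im.shape[0]]=im[:H];return o
l=(441.8,260.1,-.264);s=(438.5,6.2,-.08)
H=560
A=np.hstack([ov("scene",l,LB,(280,200,325,305),5,H),ov("scene",s,SB,(272,145,307,220),5,H)])
B=np.vstack([ov("top",l,LB,(118,208,172,248),6,240),ov("top",s,SB,(215,205,265,245),6,240)[:, :].copy() if 0 else cv2.copyMakeBorder(ov("top",s,SB,(215,208,265,248),6,240),0,0,0,24,0)])
B=cv2.copyMakeBorder(B,0,H-480,0,0,0);cv2.imwrite("pics/ov.png",np.hstack([A,B]))
b=ims["scene"].astype(int);print(b[150:218:6,284:300:3].tolist())
E
```

```text
[[[190, 185, 85], [167, 182, 208], [171, 187, 209], [161, 177, 203], [161, 177, 206], [157, 172, 196]], [[167, 215, 236], [174, 191, 169], [159, 175, 151], [222, 236, 225], [163, 181, 214], [163, 178, 207]], [[25, 72, 115], [51, 102, 157], [64, 111, 160], [30, 86, 138], [45, 80, 113], [164, 178, 207]], [[123, 138, 128], [115, 137, 138], [107, 132, 139], [125, 142, 112], [131, 145, 149], [166, 181, 210]], [[115, 129, 120], [132, 147, 138], [130, 145, 135], [94, 109, 58], [169, 181, 212], [166, 181, 211]], [[107, 120, 112], [121, 135, 126], [122, 136, 127], [99, 111, 94], [168, 183, 211], [168, 183, 212]], [[111, 127, 127], [113, 127, 118], [126, 141, 131], [111, 124, 112], [172, 186, 216], [172, 186, 216]], [[112, 129, 126], [126, 141, 131], [123, 138, 129], [113, 127, 118], [172, 186, 217], [172, 187, 217]], [[108, 124, 123], [122, 136, 126], [123, 137, 127], [114, 127, 117], [172, 186, 216], [170, 185, 215]], [[106, 120, 119], [120, 134, 124], [112, 125, 115], [113, 126, 124], [168, 183, 212], [168, 183, 211]], [[100, 112, 105], [103, 115, 108], [100, 112, 105], [135, 149, 165], [156, 219, 251], [157, 219, 251]], [[98, 106, 123], [98, 106, 123], [137, 149, 173], [104, 126, 157], [31, 69, 107], [121, 185, 239]]]
```

View pics/ov.png

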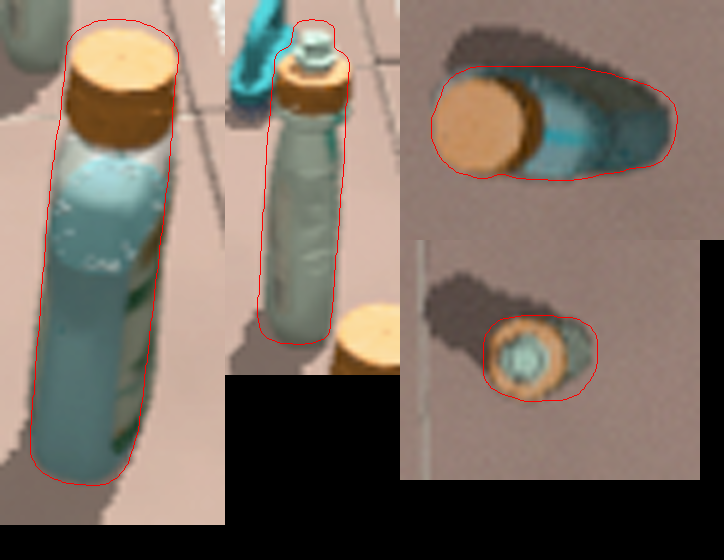

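```bash
cat > g.py <<'E'
import sys,numpy as np
from rig import manip, ticket, get_image, calibration, get_state
from scipy.spatial.transform import Rotation as R
x,y,z,w=map(float,sys.argv[1:5]);s=get_state()
A=R.from_euler("xyz",s["tool_rot"]);B=R.from_euler("xyz",[np.pi,0,w])
print("pos",s["tcp_pos"].round(1),"rot",s["tool_rot"].round(3),"turn",(A.inv()*B).as_rotvec().round(3),"then move",B.inv().apply(np.array([x,y,z])-s["tcp_pos"]).round(1),"world d",(np.array([x,y,z])-s["tcp_pos"]).round(1))
E
python3 - <<'E'
from h import *
np.set_printoptions(precision=1,suppress=True)
print("LBcap top",ray("top",131.3,229,184),"scene",ray("scene",280+122/5,200+60/5,184))
print("SB top",ray("top",235.6,227.3,161),"scene",ray("scene",272+(315-225)/5,145+38/5,161))
w=.114;c=np.array([614.2,-79.5])
for n,x,y in(("small",0,-113),("large",0,-26),("brush",0,96)):print(n,c+[x*np.cos(w)-y*np.sin(w),x*np.sin(w)+y*np.cos(w)])
E
python3 g.py 439 5 404 1.47
```

```text
LBcap top [441.7 259.7 184. ] scene [442.  265.6 184. ]
SB top [440.1   8.1 161. ] scene [438.2  15.  161. ]
small [ 627.1 -191.8]
large [ 617.2 -105.3]
brush [603.3  15.9]
pos [174.2 547.9 404.2] rot [-3.141 -0.     2.834] turn [-1.000e-03  1.000e-03  1.364e+00] then move [-5.135e+02  3.181e+02  2.000e-01] world d [ 2.648e+02 -5.429e+02 -2.000e-01]
```

The manual's scale: shifts go in shares of 50 mm and turns go in shares of pi rad. Converting my numbers, 0.14 rad / 3.1416 = 0.0446.

Request:
{"method": "jog_arm", "body": {
  "ticks": [
    [[0, 0, 0.0446, 0, 0, 0, 85], [0, 0, 0.0446, 0, 0, 0, 85], [0, 0, 0.0446, 0, 0, 0, 85], [0, 0, 0.0446, 0, 0, 0, 85], [0, 0, 0.0446, 0, 0, 0, 85], [0, 0, 0.0446, 0, 0, 0, 85], [0, 0, 0.0446, 0, 0, 0, 85], [0, 0, 0.0446, 0, 0, 0, 85], [0, 0, 0.0446, 0, 0, 0, 85], [0, 0, 0.0318, 0, 0, 0, 85]]
  ],
  "squeeze": 20
}}

```text
time_s: 1.1
tcp_pos: [174.2, 548.0, 404.3]
tool_rot: [-3.141, 0.001, 1.468]
ft_force: [0.8, -0.1, -0.2]
gripper_width: 85.0
gripper_force: 0.0
```

Request:
{"method": "jog_arm", "body": {
  "ticks": [
    [[0, 0, 0, -0.68, 0.42, 0, 85], [0, 0, 0, -0.68, 0.42, 0, 85], [0, 0, 0, -0.68, 0.42, 0, 85], [0, 0, 0, -0.68, 0.42, 0, 85], [0, 0, 0, -0.68, 0.42, 0, 85], [0, 0, 0, -0.68, 0.42, 0, 85], [0, 0, 0, -0.68, 0.42, 0, 85], [0, 0, 0, -0.68, 0.42, 0, 85], [0, 0, 0, -0.68, 0.42, 0, 85], [0, 0, 0, -0.68, 0.42, 0, 85], [0, 0, 0, -0.68, 0.42, 0, 85], [0, 0, 0, -0.68, 0.42, 0, 85], [0, 0, 0, -0.68, 0.42, 0, 85], [0, 0, 0, -0.68, 0.42, 0, 85], [0, 0, 0, -0.68, 0.42, 0, 85], [0, 0, 0, 0, 0, 0, 85], [0, 0, 0, 0, 0, 0, 85]]
  ]
}}

```text
time_s: 2.8
tcp_pos: [438.5, 9.3, 404.3]
tool_rot: [-3.14, -0.0, 1.472]
ft_force: [0.6, 0.1, -1.2]
gripper_width: 85.2
gripper_force: 0.0
```

```bash
python3 g.py 439 7 273 1.47
```

```text
pos [438.5   9.3 404.3] rot [-3.14  -0.     1.472] turn [-0.001 -0.     0.002] then move [ -2.2   0.8 131.3] world d [   0.5   -2.3 -131.3]
```

To row units: 40 mm is 0.8, 30 mm is 0.6.

Request:
{"method": "jog_arm", "body": {
  "ticks": [
    [[0, 0, 0, -0.04, 0.02, 0.8, 85], [0, 0, 0, 0, 0, 0.8, 85], [0, 0, 0, 0, 0, 0.6, 85], [0, 0, 0, 0, 0, 0.42, 85], [0, 0, 0, 0, 0, 0, 85], [0, 0, 0, 0, 0, 0, 25], [0, 0, 0, 0, 0, 0, 25], [0, 0, 0, 0, 0, 0, 25], [0, 0, 0, 0, 0, 0, 25], [0, 0, 0, 0, 0, 0, 25], [0, 0, 0, 0, 0, 0, 25], [0, 0, 0, 0, 0, 0, 25], [0, 0, 0, 0, 0, 0, 25], [0, 0, 0, 0, 0, 0, 25], [0, 0, 0, 0, 0, 0, 25]]
  ],
  "squeeze": 20
}}

```text
time_s: 4.3
tcp_pos: [439.3, 7.7, 274.7]
tool_rot: [3.14, 0.0, 1.474]
ft_force: [-1.7, 1.5, 8.0]
gripper_width: 33.5
gripper_force: 19.4
```

```bash
python3 g.py 439 7 273 1.47
```

```text
pos [439.3   7.7 274.7] rot [3.14  0.    1.474] turn [0.001 0.    0.004] then move [-0.8 -0.3  1.7] world d [-0.3 -0.7 -1.7]
```

To row units: -40 mm is -0.8, -30 mm is -0.6.

Request:
{"method": "jog_arm", "body": {
  "ticks": [
    [[0, 0, 0, 0, 0, -0.2, 25], [0, 0, 0, 0, 0, -0.6, 25], [0, 0, 0, 0, 0, -0.8, 25], [0, 0, 0, 0, 0, -0.6, 25], [0, 0, 0, 0, 0, 0, 25]]
  ]
}}

```text
time_s: 4.8
tcp_pos: [439.4, 7.7, 388.4]
tool_rot: [3.135, 0.0, 1.474]
ft_force: [0.4, 0.7, -2.8]
gripper_width: 33.7
gripper_force: 20.5
```

```bash
python3 g.py 627.1 -191.8 374 1.685
```

```text
pos [439.4   7.7 388.4] rot [3.135 0.    1.474] turn [ 0.006  0.001 -0.211] then move [-219.6  163.8   14.4] world d [ 187.7 -199.5  -14.4]
```

To row units: -30 mm is -0.6, -25 mm is -0.5, -0.11 rad / 3.1416 = -0.035.

Request:
{"method": "jog_arm", "body": {
  "ticks": [
    [[0, 0, -0.0318, 0, 0, 0, 25], [0, 0, -0.035, 0, 0, 0, 25], [0, 0, 0, -0.24, 0.18, 0, 25], [0, 0, 0, -0.5, 0.36, 0, 25], [0, 0, 0, -0.6, 0.44, 0, 25], [0, 0, 0, -0.6, 0.44, 0, 25], [0, 0, 0, -0.6, 0.44, 0, 25], [0, 0, 0, -0.6, 0.44, 0, 25], [0, 0, 0, -0.5, 0.38, 0, 25], [0, 0, 0, -0.4, 0.3, 0, 25], [0, 0, 0, -0.26, 0.22, 0, 25], [0, 0, 0, -0.1, 0.08, 0, 25], [0, 0, 0, 0, 0, 0, 25], [0, 0, 0, 0, 0, 0, 25]]
  ]
}}

```text
time_s: 6.2
tcp_pos: [626.6, -192.1, 383.5]
tool_rot: [-3.141, -0.0, 1.683]
ft_force: [0.2, 0.2, -0.8]
gripper_width: 33.6
gripper_force: 20.5
```

```bash
python3 g.py 627.1 -191.8 280 1.685; python3 - <<'E'
from h import *
cv2.imwrite("pics/c1.png",np.hstack([get_image("scene")[60:300,130:400,::-1],get_image("top")[60:300,180:400,::-1]]).repeat(1,0))
E
```

```text
pos [ 626.6 -192.1  383.5] rot [-3.141 -0.     1.683] turn [-0.    -0.    -0.002] then move [  0.3   0.5 103.5] world d [   0.5    0.3 -103.5]
```

View pics/c1.png

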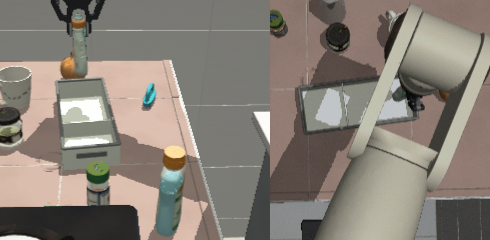

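To row units: 25 mm is 0.5, 20 mm is 0.4.

Request:
{"method": "jog_arm", "body": {
  "ticks": [
    [[0, 0, 0, 0, 0, 0.3, 25], [0, 0, 0, 0, 0, 0.5, 25], [0, 0, 0, 0, 0, 0.5, 25], [0, 0, 0, 0, 0, 0.4, 25], [0, 0, 0, 0, 0, 0.22, 25], [0, 0, 0, 0, 0, 0, 25], [0, 0, 0, 0, 0, 0, 25], [0, 0, 0, 0, 0, 0.04, 25], [0, 0, 0, 0, 0, 0.04, 25], [0, 0, 0, 0, 0, 0.02, 25], [0, 0, 0, 0, 0, 0, 25], [0, 0, 0, 0, 0, 0, 25]]
  ]
}}

```text
time_s: 7.5
tcp_pos: [626.9, -192.3, 282.8]
tool_rot: [3.142, 0.0, 1.684]
ft_force: [0.2, -0.2, -0.8]
gripper_width: 33.9
gripper_force: 20.5
```

To row units: 1 mm is 0.02.

Request:
{"method": "jog_arm", "body": {
  "ticks": [
    [[0, 0, 0, 0, 0, 0.02, 25], [0, 0, 0, 0, 0, 0.02, 25], [0, 0, 0, 0, 0, 0, 25], [0, 0, 0, 0, 0, 0, 25]]
  ]
}}

```text
time_s: 7.9
tcp_pos: [626.9, -192.4, 280.8]
tool_rot: [3.141, 0.0, 1.684]
ft_force: [-0.2, 0.3, 1.0]
gripper_width: 33.4
gripper_force: 20.7
```

Request:
{"method": "jog_arm", "body": {
  "ticks": [
    [[0, 0, 0, 0, 0, 0.02, 25], [0, 0, 0, 0, 0, 0, 25], [0, 0, 0, 0, 0, 0, 25]]
  ]
}}

```text
time_s: 8.2
tcp_pos: [627.0, -192.4, 280.8]
tool_rot: [3.141, 0.001, 1.684]
ft_force: [-2.3, -0.1, 10.2]
gripper_width: 33.8
gripper_force: 21.9
```

To row units: -40 mm is -0.8, -35 mm is -0.7.

Request:
{"method": "jog_arm", "body": {
  "ticks": [
    [[0, 0, 0, 0, 0, 0, 45], [0, 0, 0, 0, 0, 0, 60], [0, 0, 0, 0, 0, 0, 85], [0, 0, 0, 0, 0, 0, 85], [0, 0, 0, 0, 0, 0, 85], [0, 0, 0, 0, 0, 0, 85], [0, 0, 0, 0, 0, -0.3, 85], [0, 0, 0, 0, 0, -0.7, 85], [0, 0, 0, 0, 0, -0.8, 85], [0, 0, 0, 0, 0, -0.7, 85], [0, 0, 0, 0, 0, 0, 85], [0, 0, 0, 0, 0, 0, 85]]
  ]
}}

```text
time_s: 9.4
tcp_pos: [626.8, -192.2, 406.2]
tool_rot: [3.14, 0.001, 1.684]
ft_force: [0.1, -0.5, -0.3]
gripper_width: 85.2
gripper_force: 0.0
```

```bash
python3 g.py 441 260 404 1.307
```

```text
pos [ 626.8 -192.2  406.2] rot [3.140e+00 1.000e-03 1.684e+00] turn [0.002 0.001 0.377] then move [ 388.2 -297.3    2.2] world d [-185.8  452.2   -2.2]
```

To row units: 34 mm is 0.68, 28 mm is 0.56, 0.125 rad / 3.1416 = 0.0398.

Request:
{"method": "jog_arm", "body": {
  "ticks": [
    [[0, 0, 0.0398, 0, 0, 0, 85], [0, 0, 0.0398, 0, 0, 0, 85], [0, 0, 0.0404, 0, 0, 0, 85], [0, 0, 0, 0.4, -0.3, 0, 85], [0, 0, 0, 0.68, -0.52, 0, 85], [0, 0, 0, 0.68, -0.52, 0, 85], [0, 0, 0, 0.68, -0.52, 0, 85], [0, 0, 0, 0.68, -0.52, 0, 85], [0, 0, 0, 0.68, -0.52, 0, 85], [0, 0, 0, 0.68, -0.52, 0, 85], [0, 0, 0, 0.68, -0.52, 0, 85], [0, 0, 0, 0.68, -0.52, 0, 85], [0, 0, 0, 0.68, -0.52, 0, 85], [0, 0, 0, 0.68, -0.52, 0, 85], [0, 0, 0, 0.56, -0.44, 0, 85], [0, 0, 0, 0, 0, 0, 85], [0, 0, 0, 0, 0, 0, 85], [0, 0, 0, 0, 0, 0, 85]]
  ]
}}

```text
time_s: 11.2
tcp_pos: [441.7, 259.2, 404.2]
tool_rot: [-3.141, 0.001, 1.306]
ft_force: [1.0, 0.3, -0.4]
gripper_width: 84.9
gripper_force: 0.0
```

```bash
python3 g.py 441 260 298 1.307
python3 - <<'E'
from h import *
m=np.hstack([get_image("scene")[60:310,150:400,::-1],get_image("top")[60:310,60:400,::-1]])
cv2.imwrite("pics/c2.png",cv2.resize(m,None,fx=1.3,fy=1.3))
E
```

```text
pos [441.7 259.2 404.2] rot [-3.141e+00  1.000e-03  1.306e+00] turn [-0.001  0.001 -0.001] then move [  0.6  -0.9 106.2] world d [  -0.7    0.8 -106.2]
```

View pics/c2.png

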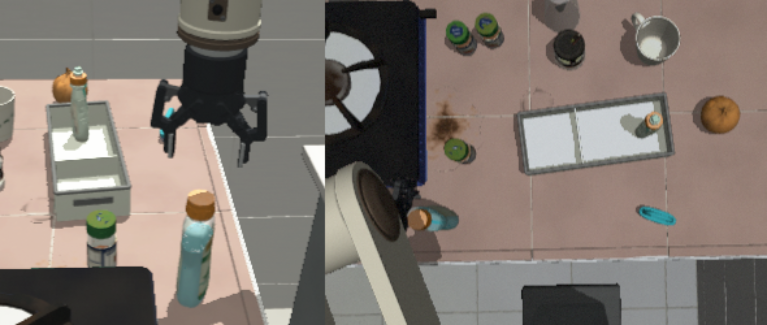

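To row units: 35 mm is 0.7, 25 mm is 0.5.

Request:
{"method": "jog_arm", "body": {
  "ticks": [
    [[0, 0, 0, 0, -0.02, 0.7, 85], [0, 0, 0, 0, 0, 0.7, 85], [0, 0, 0, 0, 0, 0.5, 85], [0, 0, 0, 0, 0, 0.22, 85], [0, 0, 0, 0, 0, 0, 85], [0, 0, 0, 0, 0, 0, 30], [0, 0, 0, 0, 0, 0, 30], [0, 0, 0, 0, 0, 0, 30], [0, 0, 0, 0, 0, 0, 30], [0, 0, 0, 0, 0, 0, 30], [0, 0, 0, 0, 0, 0, 30], [0, 0, 0, 0, 0, 0, 30], [0, 0, 0, 0, 0, 0, 30]]
  ],
  "squeeze": 22
}}

```text
time_s: 12.6
tcp_pos: [440.7, 260.1, 299.9]
tool_rot: [3.14, -0.001, 1.307]
ft_force: [0.2, -0.0, 6.5]
gripper_width: 42.3
gripper_force: 21.3
```

Request:
{"method": "jog_arm", "body": {
  "ticks": [
    [[0, 0, 0, 0, 0, -0.2, 30], [0, 0, 0, 0, 0, -0.5, 30], [0, 0, 0, 0, 0, -0.6, 30], [0, 0, 0, 0, 0, -0.6, 30], [0, 0, 0, 0, 0, -0.3, 30], [0, 0, 0, 0, 0, 0, 30], [0, 0, 0, 0, 0, 0, 30], [0, 0, 0, 0, 0, 0, 30]]
  ]
}}

```text
time_s: 13.4
tcp_pos: [440.3, 259.9, 407.6]
tool_rot: [-3.14, 0.001, 1.307]
ft_force: [-0.4, 0.1, -2.5]
gripper_width: 42.7
gripper_force: 22.9
```

```bash
python3 g.py 617.2 -105.3 404 1.685
```

```text
pos [440.3 259.9 407.6] rot [-3.140e+00  1.000e-03  1.307e+00] turn [-0.002  0.001 -0.378] then move [-383.   134.1    3.6] world d [ 176.9 -365.2   -3.6]
```

To row units: -32 mm is -0.64, 11.2 mm is 0.224, -0.13 rad / 3.1416 = -0.0414.

Request:
{"method": "jog_arm", "body": {
  "ticks": [
    [[0, 0, -0.0382, 0, 0, 0, 30], [0, 0, -0.0414, 0, 0, 0, 30], [0, 0, -0.0407, 0, 0, 0, 30], [0, 0, 0, -0.24, 0.084, 0, 30], [0, 0, 0, -0.48, 0.168, 0, 30], [0, 0, 0, -0.64, 0.224, 0, 30], [0, 0, 0, -0.64, 0.224, 0, 30], [0, 0, 0, -0.64, 0.224, 0, 30], [0, 0, 0, -0.64, 0.224, 0, 30], [0, 0, 0, -0.64, 0.224, 0, 30], [0, 0, 0, -0.64, 0.224, 0, 30], [0, 0, 0, -0.64, 0.224, 0, 30], [0, 0, 0, -0.64, 0.224, 0, 30], [0, 0, 0, -0.64, 0.224, 0, 30], [0, 0, 0, -0.64, 0.224, 0, 30], [0, 0, 0, -0.36, 0.126, 0, 30], [0, 0, 0, -0.18, 0.064, 0, 30], [0, 0, 0, 0, 0, 0, 30], [0, 0, 0, 0, 0, 0, 30], [0, 0, 0, 0, 0, 0, 30]]
  ]
}}

```text
time_s: 15.4
tcp_pos: [617.0, -104.2, 409.0]
tool_rot: [3.141, -0.0, 1.686]
ft_force: [0.1, 0.1, -2.4]
gripper_width: 42.1
gripper_force: 22.7
```

```bash
python3 g.py 617.2 -105.3 306 1.685
```

```text
pos [ 617.  -104.2  409. ] rot [ 3.141 -0.     1.686] turn [ 0.    -0.     0.001] then move [-1.10e+00  1.00e-01  1.03e+02] world d [   0.2   -1.1 -103. ]
```

To row units: 25 mm is 0.5, 20 mm is 0.4.

Request:
{"method": "jog_arm", "body": {
  "ticks": [
    [[0, 0, 0, -0.02, 0, 0.3, 30], [0, 0, 0, 0, 0, 0.5, 30], [0, 0, 0, 0, 0, 0.5, 30], [0, 0, 0, 0, 0, 0.4, 30], [0, 0, 0, 0, 0, 0.26, 30], [0, 0, 0, 0, 0, 0, 30], [0, 0, 0, 0, 0, 0, 30], [0, 0, 0, 0, 0, 0.02, 30], [0, 0, 0, 0, 0, 0.02, 30], [0, 0, 0, 0, 0, 0.02, 30], [0, 0, 0, 0, 0, 0, 30], [0, 0, 0, 0, 0, 0, 30]]
  ]
}}

```text
time_s: 16.6
tcp_pos: [617.4, -106.3, 307.8]
tool_rot: [3.141, 0.0, 1.685]
ft_force: [0.7, 0.2, -3.3]
gripper_width: 42.5
gripper_force: 22.7
```

Request:
{"method": "jog_arm", "body": {
  "ticks": [
    [[0, 0, 0, 0, 0, 0.02, 30], [0, 0, 0, 0, 0, 0.02, 30], [0, 0, 0, 0, 0, 0, 30], [0, 0, 0, 0, 0, 0, 30]]
  ]
}}

```text
time_s: 17.0
tcp_pos: [617.4, -106.4, 306.1]
tool_rot: [3.141, 0.0, 1.685]
ft_force: [-0.7, -1.9, 2.5]
gripper_width: 42.1
gripper_force: 23.2
```

To row units: -30 mm is -0.6, -25 mm is -0.5.

Request:
{"method": "jog_arm", "body": {
  "ticks": [
    [[0, 0, 0, 0, 0, 0, 50], [0, 0, 0, 0, 0, 0, 65], [0, 0, 0, 0, 0, 0, 85], [0, 0, 0, 0, 0, 0, 85], [0, 0, 0, 0, 0, 0, 85], [0, 0, 0, 0, 0, 0, 85], [0, 0, 0, 0, 0, -0.3, 85], [0, 0, 0, 0, 0, -0.6, 85], [0, 0, 0, 0, 0, -0.6, 85], [0, 0, 0, 0, 0, -0.5, 85], [0, 0, 0, 0, 0, 0, 85]]
  ]
}}

```text
time_s: 18.1
tcp_pos: [617.4, -106.3, 410.9]
tool_rot: [3.136, 0.003, 1.685]
ft_force: [-0.2, -0.3, 0.6]
gripper_width: 84.7
gripper_force: 0.0
```

```bash
python3 g.py 436.3 -211.1 400 1.209
```

```text
pos [ 617.4 -106.3  410.9] rot [3.136e+00 3.000e-03 1.685e+00] turn [0.006 0.001 0.476] then move [-162.1 -132.2   10.9] world d [-181.1 -104.8  -10.9]
```

To row units: -27 mm is -0.54, -22 mm is -0.44, 0.119 rad / 3.1416 = 0.0379.

Request:
{"method": "jog_arm", "body": {
  "ticks": [
    [[0, 0, 0.0379, 0, 0, 0, 85], [0, 0, 0.0379, 0, 0, 0, 85], [0, 0, 0.0379, 0, 0, 0, 85], [0, 0, 0.0379, 0, 0, 0, 85], [0, 0, 0, -0.54, -0.44, 0, 85], [0, 0, 0, -0.54, -0.44, 0, 85], [0, 0, 0, -0.54, -0.44, 0, 85], [0, 0, 0, -0.54, -0.44, 0, 85], [0, 0, 0, -0.54, -0.44, 0, 85], [0, 0, 0, -0.54, -0.44, 0, 85], [0, 0, 0, 0, 0, 0, 85], [0, 0, 0, 0, 0, 0, 85], [0, 0, 0, 0, 0, 0, 85]]
  ]
}}

```text
time_s: 19.4
tcp_pos: [437.0, -210.8, 406.0]
tool_rot: [3.141, 0.0, 1.209]
ft_force: [0.5, 0.1, -0.5]
gripper_width: 85.3
gripper_force: 0.0
```

```bash
python3 g.py 436.3 -211.1 193 1.209
python3 - <<'E'
from h import *
m=np.hstack([get_image("scene")[60:310,150:400,::-1],get_image("top")[60:310,60:400,::-1]])
cv2.imwrite("pics/c3.png",cv2.resize(m,None,fx=1.3,fy=1.3))
E
```

```text
pos [ 437.  -210.8  406. ] rot [3.141 0.    1.209] turn [0. 0. 0.] then move [ -0.6  -0.6 213. ] world d [  -0.7   -0.3 -213. ]
```

View pics/c3.png

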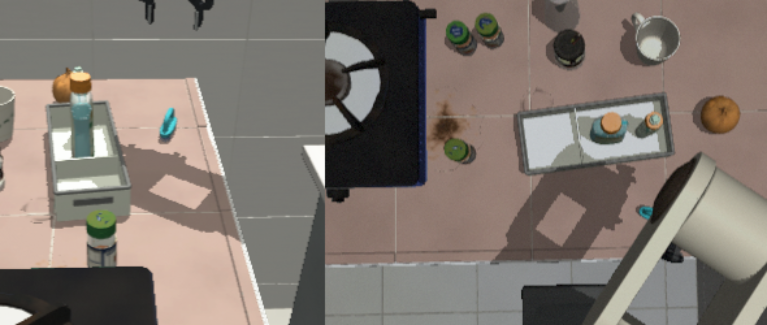

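To row units: 45 mm is 0.9, 40 mm is 0.8.

Request:
{"method": "jog_arm", "body": {
  "ticks": [
    [[0, 0, 0, 0, 0, 0.6, 85], [0, 0, 0, 0, 0, 0.9, 85], [0, 0, 0, 0, 0, 0.9, 85], [0, 0, 0, 0, 0, 0.8, 85], [0, 0, 0, 0, 0, 0.6, 85], [0, 0, 0, 0, 0, 0.3, 85], [0, 0, 0, 0, 0, 0.16, 85], [0, 0, 0, 0, 0, 0, 85], [0, 0, 0, 0, 0, 0, 20], [0, 0, 0, 0, 0, 0, 20], [0, 0, 0, 0, 0, 0, 20], [0, 0, 0, 0, 0, 0, 20], [0, 0, 0, 0, 0, 0, 20], [0, 0, 0, 0, 0, 0, 20], [0, 0, 0, 0, 0, 0, 20], [0, 0, 0, 0, 0, 0, 20], [0, 0, 0, 0, 0, 0, 20], [0, 0, 0, 0, 0, 0, 20]]
  ],
  "squeeze": 20
}}

```text
time_s: 21.3
tcp_pos: [436.6, -211.1, 193.3]
tool_rot: [3.141, 0.0, 1.209]
ft_force: [-1.4, 1.4, 6.7]
gripper_width: 25.3
gripper_force: 19.5
```

Request:
{"method": "jog_arm", "body": {
  "ticks": [
    [[0, 0, 0, 0, 0, -0.2, 20], [0, 0, 0, 0, 0, -0.5, 20], [0, 0, 0, 0, 0, -0.6, 20], [0, 0, 0, 0, 0, -0.6, 20], [0, 0, 0, 0, 0, -0.3, 20], [0, 0, 0, 0, 0, 0, 20], [0, 0, 0, 0, 0, 0, 20], [0, 0, 0, 0, 0, 0, 20]]
  ]
}}

```text
time_s: 22.1
tcp_pos: [436.3, -210.9, 301.8]
tool_rot: [-3.14, -0.0, 1.209]
ft_force: [0.6, 0.1, -0.8]
gripper_width: 25.5
gripper_force: 19.2
```

```bash
python3 g.py 440 15.9 300 1.685;python3 g.py 603.3 15.9 300 1.685
```

```text
pos [ 436.3 -210.9  301.8] rot [-3.14  -0.     1.209] turn [-0.001 -0.001 -0.476] then move [224.9  29.5   1.8] world d [  3.7 226.8  -1.8]
pos [ 436.3 -210.9  301.8] rot [-3.14  -0.     1.209] turn [-0.001 -0.001 -0.476] then move [206.3 191.7   1.8] world d [167.  226.8  -1.8]
```

To row units: 35 mm is 0.7, 30 mm is 0.6, -0.119 rad / 3.1416 = -0.0379.

Request:
{"method": "jog_arm", "body": {
  "ticks": [
    [[0, 0, -0.0379, 0, 0, 0, 20], [0, 0, -0.0379, 0, 0, 0, 20], [0, 0, -0.0379, 0, 0, 0, 20], [0, 0, -0.0379, 0, 0, 0, 20], [0, 0, 0, 0.3, 0.04, 0, 20], [0, 0, 0, 0.6, 0.08, 0, 20], [0, 0, 0, 0.7, 0.1, 0, 20], [0, 0, 0, 0.7, 0.1, 0, 20], [0, 0, 0, 0.7, 0.1, 0, 20], [0, 0, 0, 0.7, 0.08, 0, 20], [0, 0, 0, 0.5, 0.06, 0, 20], [0, 0, 0, 0.3, 0.03, 0, 20], [0, 0, 0, 0, 0, 0, 20]]
  ]
}}

```text
time_s: 23.4
tcp_pos: [439.7, 17.9, 302.1]
tool_rot: [-3.141, -0.001, 1.684]
ft_force: [-0.3, 0.5, -0.8]
gripper_width: 25.3
gripper_force: 19.2
```

Request:
{"method": "jog_arm", "body": {
  "ticks": [
    [[0, 0, 0, -0.03, 0.3, 0, 20], [0, 0, 0, -0.06, 0.5, 0, 20], [0, 0, 0, -0.08, 0.64, 0, 20], [0, 0, 0, -0.08, 0.64, 0, 20], [0, 0, 0, -0.06, 0.56, 0, 20], [0, 0, 0, -0.04, 0.4, 0, 20], [0, 0, 0, -0.02, 0.2, 0, 20], [0, 0, 0, 0, 0, 0, 20], [0, 0, 0, 0, 0, 0, 20], [0, 0, 0, 0, 0, 0, 20]]
  ]
}}

```text
time_s: 24.4
tcp_pos: [602.5, 15.9, 302.8]
tool_rot: [-3.141, 0.0, 1.684]
ft_force: [0.5, -0.5, -1.3]
gripper_width: 25.4
gripper_force: 19.2
```

```bash
python3 g.py 603.3 15.9 199 1.685
```

```text
pos [602.5  15.9 302.8] rot [-3.141  0.     1.684] turn [-0.     0.    -0.001] then move [-1.000e-01  7.000e-01  1.038e+02] world d [   0.8    0.  -103.8]
```

To row units: 25 mm is 0.5, 20 mm is 0.4.

Request:
{"method": "jog_arm", "body": {
  "ticks": [
    [[0, 0, 0, 0, 0.014, 0.3, 20], [0, 0, 0, 0, 0, 0.5, 20], [0, 0, 0, 0, 0, 0.5, 20], [0, 0, 0, 0, 0, 0.4, 20], [0, 0, 0, 0, 0, 0.26, 20], [0, 0, 0, 0, 0, 0, 20], [0, 0, 0, 0, 0, 0, 20], [0, 0, 0, 0, 0, 0.02, 20], [0, 0, 0, 0, 0, 0.02, 20], [0, 0, 0, 0, 0, 0.02, 20], [0, 0, 0, 0, 0, 0, 20], [0, 0, 0, 0, 0, 0, 20]]
  ]
}}

```text
time_s: 25.6
tcp_pos: [604.0, 16.0, 201.8]
tool_rot: [3.141, 0.0, 1.685]
ft_force: [0.7, -0.6, -1.5]
gripper_width: 25.2
gripper_force: 19.2
```

Request:
{"method": "jog_arm", "body": {
  "ticks": [
    [[0, 0, 0, 0, 0, 0.02, 20], [0, 0, 0, 0, 0, 0.02, 20], [0, 0, 0, 0, 0, 0, 20], [0, 0, 0, 0, 0, 0, 20]]
  ]
}}

```text
time_s: 26.0
tcp_pos: [604.0, 16.0, 199.6]
tool_rot: [-3.141, 0.0, 1.685]
ft_force: [-0.3, 0.1, -0.6]
gripper_width: 25.2
gripper_force: 19.2
```

To row units: 0.8 mm is 0.016.

Request:
{"method": "jog_arm", "body": {
  "ticks": [
    [[0, 0, 0, 0, 0, 0.016, 20], [0, 0, 0, 0, 0, 0, 20], [0, 0, 0, 0, 0, 0, 20]]
  ]
}}

```text
time_s: 26.3
tcp_pos: [604.1, 16.0, 199.4]
tool_rot: [3.141, 0.0, 1.685]
ft_force: [-2.8, 0.3, 6.4]
gripper_width: 25.2
gripper_force: 20.5
```

Touchdown. Open only part-way (walls), lift, back off and check.

To row units: -45 mm is -0.9, -40 mm is -0.8.

Request:
{"method": "jog_arm", "body": {
  "ticks": [
    [[0, 0, 0, 0, 0, 0, 35], [0, 0, 0, 0, 0, 0, 45], [0, 0, 0, 0, 0, 0, 50], [0, 0, 0, 0, 0, 0, 50], [0, 0, 0, 0, 0, 0, 50], [0, 0, 0, 0, 0, -0.2, 50], [0, 0, 0, 0, 0, -0.6, 50], [0, 0, 0, 0, 0, -0.8, 50], [0, 0, 0, 0, 0, -0.8, 50], [0, 0, 0, 0, 0, -0.8, 50], [0, 0, 0, 0, 0, -0.8, 50], [0, 0, 0, 0, -0.9, 0, 50], [0, 0, 0, 0, -0.9, 0, 50], [0, 0, 0, 0, -0.9, 0, 50], [0, 0, 0, 0, -0.9, 0, 50], [0, 0, 0, 0.8, -0.4, 0, 50], [0, 0, 0, 0.8, 0, 0, 50], [0, 0, 0, 0.8, 0, 0, 50], [0, 0, 0, 0.8, 0, 0, 50], [0, 0, 0, 0, 0, 0, 50]]
  ]
}}

```text
time_s: 28.3
tcp_pos: [386.0, 155.5, 399.8]
tool_rot: [3.141, -0.001, 1.689]
ft_force: [-0.6, 0.1, 0.4]
gripper_width: 49.9
gripper_force: 0.0
```

```bash
python3 - <<'E'
from h import *
m=np.hstack([cv2.resize(get_image("scene")[110:250,170:310,::-1],None,fx=2.8,fy=2.8),cv2.resize(get_image("top")[110:250,200:340,::-1],None,fx=2.8,fy=2.8)])
cv2.imwrite("pics/c4.png",m)
E
```

```text
(no output)
```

View pics/c4.png

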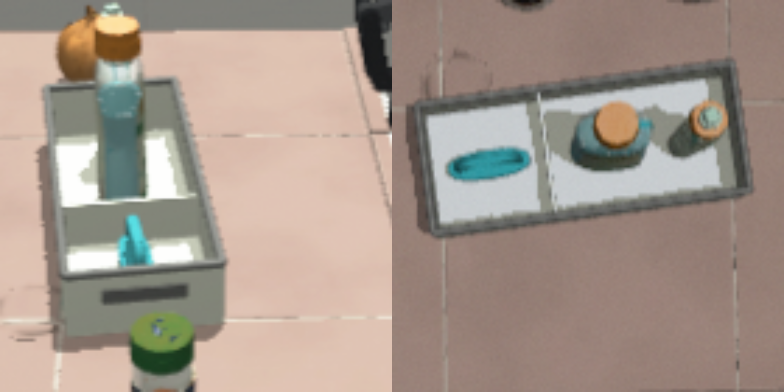

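The picture shows both bottles upright in the large bay, with caps at (617,125) and (709,118). The brush lies flat in the small bay at (488,164), and the jar and onion have not moved.

```bash
python3 -c "
from rig import manip, ticket, get_image, calibration, get_state
print(ticket.sign_off())"
```

```text
the job is handed in; nothing more can be done
None
```

The job is handed in at about 28 s: both bottles stand upright in the large bay, the brush sits bristles down in the small bay, and the jar and onion are where they were.

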